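Release a carton from the gravity lane and set it in the labelling corner

TASK

Bring the next filled carton to the labelling corner, using only fingertip presses and pushes: press the red pad of the lever down so that the heavy yellow flap swings up, and keep it down until the carton has rolled out to the front lip. Then let the lever come up so that the flap drops shut, and push the carton sideways to the right along the front lip until it sits square against the side stop. Do not pick up or tip the carton, do not move the flap by hand, and leave the other things on the table alone.

Things in the scene. Friction and masses are not known exactly. Their poses are not given: they have to be found in the camera images.
- roller_lane: Gravity roller lane on a board, fixed to the table, turned up to 10 degrees. Sizes in mm. Origin: on the table under the flap's hinge, mid-lane; x up the lane, away from the robot, y left, z up. The steel rollers fall to the robot at 12 degrees: their tops are 78 high at x = 0, 36 at x = -195. Narrow lane from x = -13 to 220, y = -45 to 45, sides 24 above the rollers; wide landing before it.
- front_lip (a point): Middle of the landing's front edge, lane frame x = -195, y = 0, 36 high. An aluminium lip along y, standing 22 mm above the rollers, stops the carton here. The landing's rollers reach from y = -150 to y = +58 mm; to its left nothing rises above the rollers until the lever stand at x = -22, y = 135 and the gate posts at x = 0, y = +-58 (191 mm high, bridge across).
- side_stop (a point): Middle of the inner face of the side stop at the landing's right, at roller height; lane frame x = -106, y = -150. An aluminium rail along the lane's x, 7 mm thick, 28 mm above the rollers, from the front lip to x = -17. The carton's 117 mm side ends against it.
- labelling_corner (a point): Fixed point of the lane, x = -138, y = -111, height 48 mm in its frame: where the carton's origin is when it sits in the corner of front lip and side stop.
- carton: Black and gold carton, 78 x 117 x 58 mm, 0.1 to 0.2 kg. Origin: centre of its underside; own x along 78, y along 117, z up. It waits on the rollers behind the flap, long side along the lane. With the flap up it rolls out in about a second to the front lip: origin then near lane x = -138, y = 0, z = 48, tilted with the bed. Its weight keeps it at the lip; pushing it sideways takes 1 to 3 N.
- lever (a joint): Angle of the lever, rad: 0 at rest (red pad high), 0.60 fully down at its stop. A steel bar on a fulcrum at the lane's left; its long end, with the red pad, points to the lane's +y, and its short foot lies under a small roller on the crank of the flap's shaft. Let go, it returns to 0 by its counterweight and the flap's weight.
- lever_hinge (a point): The lever's fulcrum: lane x = -22, y = 135, 147 mm high; axis along the lane's x. The middle of the red pad's top is 155 mm along the bar and 13 mm above it.
- lever_pad (a point): Middle of the top face of the red pad (42 x 40 mm) on the lever's long end. At rest it is 204 mm above the table and slopes 17 degrees down towards the lane; fully down it is 112 mm up and slopes the other way. It sinks in an arc and shifts at most 11 mm sideways. Pressing takes 2 to 7 N, more against the end stop.
- flap (a joint): Angle of the weighted yellow flap (0.8 to 1 kg, 86 mm wide, 72 long; hinge 170 mm above the table), rad: 0 shut, hanging across the lane; it swings down the lane and up, to about 1.17 with the lever fully down. The carton passes under it from about 1.0. It falls shut when the lever is let go.
- flap_edge (a point): Middle of the lower edge of the yellow flap.
- blanks_b: Bundle of flat carton blanks with white edges, 134 x 224 x 41 mm, lying on another bundle at the far left. Bystander. Origin: centre of its underside.
- ink_pad: Flat dark ink pad, 72 x 107 x 17 mm, on the table to the right of the lane. Bystander. Origin: centre of its underside.
- stamp: Rubber stamp with a turned wooden grip, 26 x 52 x 70 mm, on the table to the right of the lane. Bystander. Origin: centre of its underside.
- label_roll: Roll of white labels lying flat, 90 mm across, 40 mm high, on the table to the right of the lane. Bystander. Origin: centre of its underside.
- pen: White marker pen with a black cap, 135 mm long, 16 mm thick, on the table at the near left. Bystander. Origin: centre of its underside.
- tally: Small chromed tally counter, 80 x 49 x 25 mm, on the table at the near left. Bystander. Origin: centre of its underside.

How it is judged:
By the outcome, as a careful person would: the job done as asked, in the order asked, and still so for the second after the job is handed in, with the robot touching nothing.
It also fails if it takes over 53 s, if anything falls off the work surface, if the arm or the gripper's body presses on something with over 40 N, if the wrist force passes 120 N, or if a joint passes its speed limit or range.

ROBOT

A 6-joint arm with a two-finger parallel gripper is mounted at the origin on a cart in front of the work surface, level with it; the furniture and walls round the work are solid. World frame = base frame: x ahead of the robot, y to its left, z up, the work surface at z = 0. Lengths are in mm, angles in rad, forces in N, time in s.
With the tool pointing down it reaches from about 275 to 1000 mm from the base axis. Payload 8.4 kg.
Tool frame: the origin (TCP) lies on the centre line of the jaws, within the pads' length; the fingertips stand 22 mm ahead of it and the grasp point (between the pads) lies 3 mm ahead of it; z points along the fingers, x is the direction in which the jaws open and shut, and the axes are right-handed (so a half turn about z gives the same grasp; the last joint's range is limited). The gripper opens to 85 mm and grips with 20 to 120 N. Pads are 22 mm wide; open, the fingers measure 114 mm over their backs; the gripper's body (76 mm by 85 mm) begins 54 mm behind the grasp point. The pads swing forward as they close: fully open they stand 13 mm farther back than shut.
Start: joints at [-1.286, 0.353, 1.633, -0, 1.155, -0.002], TCP at [176.801, -599.474, 253.281] pointing down, gripper open.
Joint ranges: [-2.63, 2.63], [-0.92, 2.1], [0.06, 2.66], [-1.3, 4.44], [0, 2.69], [-3.02, 3.02]. Speed limits (rad/s): [2.22, 2.22, 2.79, 3.14, 3.14, 3.14].

INTERFACE

Orientations are given as [roll, pitch, yaw] about the fixed x, y, z axes, in that order (R = Rz(yaw) Ry(pitch) Rx(roll)).
In Python, from rig import status, viewer, job gives the robot as it stands.
- The arm moves only by the tool send_rows, never from a script. Its argument "plan" is a list of rows, each a list of 3 entries, a list of its own where there are three numbers: the shift along the tool's x, y, z in m, then the turn, a rotation vector about the tool's x, y, z in rad, then the opening, from -1 (shut) to 1 (fully open). In form: [[[x, y, z], [rx, ry, rz], jaw], ...]. A call has exactly 5 rows; each row is the pose to reach, as a shift and turn from the pose measured when the call began, along the tool's axes at that moment; what a row does not reach only later rows make up. A row lasts 1/12 s, in which the tool goes at most 41.7 mm and 7.16 degrees, less where a joint would pass 70% of its speed; a pose out of reach is approached as far as the arm can. A call with a gripper value outside its range is refused whole. The fingers move at their own pace and stop on an object; "squeeze" is the grip in N (left out, the last holds). Time passes only in rows, so rows that repeat a pose let the fingers close, or fill a call up. It gives the time, the measured TCP pose, the force and the opening at its end, in the units of the state.
- status.sense(): the state, without advancing time (a new reading comes with each control period).
- viewer.grab_frame(name): name is "scene" or "side" or "wrist"; returns the picture (384x512x3 uint8, red, green, blue); there is no depth.
- viewer.camera_params(name): a dict with "intrinsics" (3x3 intrinsics, pixels), "dist_coeffs" ([k1, k2, p1, p2, k3] as OpenCV has them; the pictures are not rectified), "xyz" and "orientation" of the camera in the world. Camera axes: x right, y down, z forward; pixel columns grow to the right and rows downward; lengths in mm; the calibration is good to about 2 mm. A picture is of the moment at which its call begins: read the wrist's pose just before it. camera_params takes no time and is no camera call; for the wrist camera it gives the pose at the moment of the call.
- job.sign_off(): hands the job in, once; it reports no verdict.
Trained networks look in the newest picture that a camera, given by its name, has taken for a name from the list of things; names that differ only in an ending like _2 or _b are one class to them, and where a whole thing is asked for, a point or a joint stands for the part that bears it (a point fixed in the world has none). Each returns a list of dicts, best first, with "p" (0 to 1); they miss things now and then, are a little off and sometimes report something else, mostly with a low value. They report only what shows in the picture. A call takes as long as a camera call.
- viewer.cut_out(label, camera): "mask" (384x512 bool, what is visible of it) and "extent" ([left, top, width, height] in pixels, round what is visible of it).
The state is a dict: "clock": time; "qpos": joint angles; "qvel": joint speeds; "joint_efforts": joint torques, N m; "eef_pos": TCP position; "tcp_rot": TCP orientation; "contact_force": force on the tool from outside, world axes, zero at the start; "wrist_torque": the same for the moment, N m; "opening": opening from 0.0 (shut) to 1.0 (fully open).
Only numpy, scipy, OpenCV 4.12 (cv2) and the standard library are available. Lean on these libraries where they do the work, as an engineer would, in place of code of your own. Each camera call takes 0.05 s, during which the arm holds its last target.

## Working session

There is one attempt and no reset: what is moved stays moved. The work goes in short steps, Python scripts to look and compute and a tool call to move; the robot and the scene stay as the last step left them, time stands still between calls to the robot, and variables do not carry over. Pictures are saved under pics/ and viewed, and the job is handed in when it is done.

Besides the shell and the picture viewer there is one more tool, called by a JSON object that holds its "op" and its "data". send_rows: Moves the arm, as the interface text tells. Its arguments: {"type":"object","properties":{"plan":{"type":"array"},"squeeze":{"type":"number"}},"required":["plan"]}

```bash
ls; mkdir -p pics; python3 - <<'E'
from rig import status, viewer, job
import cv2
print(status.sense())
for n in ("scene","side","wrist"):
    p=viewer.camera_params(n); print(n,p)
    im=viewer.grab_frame(n); cv2.imwrite(f"pics/{n}0.png",im[:,:,::-1])
E
```

```text
pics
{'clock': 0.0, 'qpos': array([-1.28641578e+00,  3.53646107e-01,  1.63413780e+00,  1.22551692e-05,
        1.15517705e+00, -2.38116375e-03]), 'qvel': array([-0.00010012,  0.0006441 , -0.00021802,  0.00098591, -0.00137103,
        0.00051518]), 'joint_efforts': array([-2.22220493e-03, -6.05258489e+01, -3.42068696e+01, -3.19192368e-04,
        9.41037841e-03, -7.14289907e-07]), 'eef_pos': array([ 176.67100686, -599.0510956 ,  252.56135775]), 'tcp_rot': array([-3.14157819e+00,  1.36826820e-03, -1.28403956e+00]), 'contact_force': array([-0.19678733, -0.27064857,  0.35528623]), 'wrist_torque': array([ 0.02595347, -0.04279748, -0.01538252]), 'opening': 0.9988631970481048}
scene {'intrinsics': array([[379.55991194,   0.        , 262.05372976],
       [  0.        , 379.55991194, 195.9174837 ],
       [  0.        ,   0.        ,   1.        ]]), 'dist_coeffs': array([-0.10213954,  0.        ,  0.        ,  0.        ,  0.        ]), 'xyz': array([  26.2316497 ,  609.06125377, 1005.56476696]), 'orientation': array([-2.38859453,  0.01507837, -2.46364614])}
side {'intrinsics': array([[354.84706283,   0.        , 248.76437445],
       [  0.        , 354.84706283, 190.0047389 ],
       [  0.        ,   0.        ,   1.        ]]), 'dist_coeffs': array([-0.00364305,  0.        ,  0.        ,  0.        ,  0.        ]), 'xyz': array([ 344.43467887, -885.88444495,  896.12546786]), 'orientation': array([-2.25777601,  0.02270501, -0.22627436])}
wrist {'intrinsics': array([[294.43780142,   0.        , 259.44696586],
       [  0.        , 294.43780142, 193.73806749],
       [  0.        ,   0.        ,   1.        ]]), 'dist_coeffs': array([-0.03699538,  0.        ,  0.        ,  0.        ,  0.        ]), 'xyz': array([ 255.20410541, -576.66248879,  374.09076624]), 'orientation': array([ 2.81989510e+00,  1.61689104e-03, -1.28458762e+00])}
```

View pics/scene0.png

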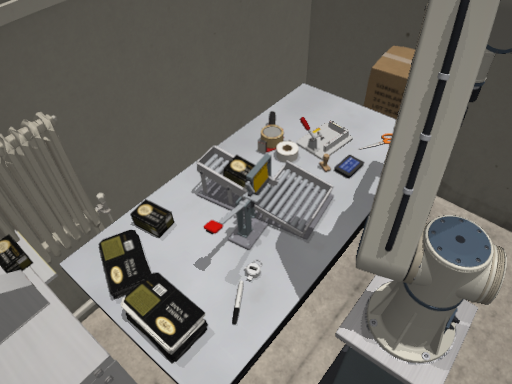

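View pics/side0.png

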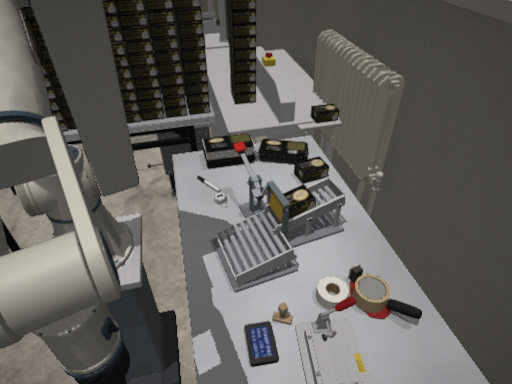

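View pics/wrist0.png

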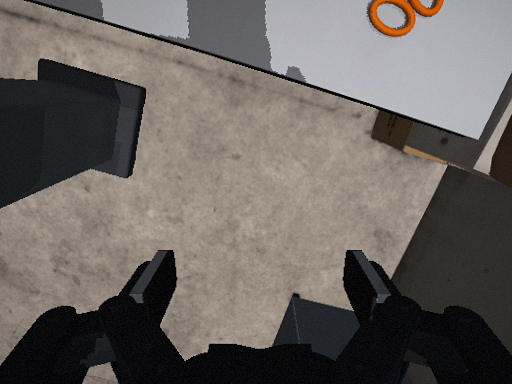

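```bash
cat > h.py <<'E'
import numpy as np, cv2, json
from scipy.spatial.transform import Rotation as R
from scipy.optimize import least_squares
def proj(p,P):
    Rm=R.from_euler('xyz',p['orientation']).as_matrix(); t=-Rm.T@np.asarray(p['xyz'])
    r,_=cv2.Rodrigues(Rm.T)
    return cv2.projectPoints(np.asarray(P,float).reshape(-1,1,3),r,t,np.asarray(p['intrinsics']),np.asarray(p['dist_coeffs']))[0][:,0]
def lane2w(L,P):
    c,s=np.cos(L[2]),np.sin(L[2]); P=np.atleast_2d(np.asarray(P,float))
    return np.c_[L[0]+c*P[:,0]-s*P[:,1], L[1]+s*P[:,0]+c*P[:,1], P[:,2]]
def tri(ps,px):
    A=[];b=[]
    for p,q in zip(ps,px):
        Rm=R.from_euler('xyz',p['orientation']).as_matrix()
        u=cv2.undistortPoints(np.array([[q]],float),np.asarray(p['intrinsics']),np.asarray(p['dist_coeffs']))[0,0]
        d=Rm@np.r_[u,1]; d/=np.linalg.norm(d); M=np.eye(3)-np.outer(d,d)
        A.append(M); b.append(M@np.asarray(p['xyz']))
    return np.linalg.lstsq(np.vstack(A),np.hstack(b),rcond=None)[0]
E
python3 - <<'E'
from rig import status, viewer, job
from h import *
ps={}
for n in ("scene","side"):
    ps[n]=viewer.camera_params(n)
    im=viewer.grab_frame(n)
    for l in ("roller_lane","carton","lever_pad","flap","lever"):
        for d in viewer.cut_out(l,n)[:2]:
            m=d["mask"]; ys,xs=np.nonzero(m)
            print(n,l,round(d["p"],2),d["extent"],xs.mean().round(1),ys.mean().round(1),m.sum())
    x0,y0=(180,130) if n=="scene" else (190,130)
    c=im[y0:y0+160,x0:x0+180,::-1]
    cv2.imwrite(f"pics/{n}_crop.png",cv2.resize(c,(792,592+112-0) if 0 else None,fx=4,fy=3.75,interpolation=cv2.INTER_CUBIC) if 0 else cv2.resize(c,None,fx=3.7,fy=3.7,interpolation=cv2.INTER_CUBIC))
print(status.sense()['clock'])
E
```

```text
scene roller_lane 0.72 [199.2, 148.1, 131.7, 101.8] 263.4 197.3 7778
scene carton 0.74 [222.3, 153.1, 31.0, 32.8] 238.2 169.7 605
scene lever_pad 0.72 [204.5, 192.1, 57.0, 40.8] 231.7 212.7 546
scene flap 0.84 [248.8, 162.8, 21.0, 34.8] 258.7 180.7 369
scene flap 0.54 [246.6, 262.0, 17.5, 20.6] 252.9 270.2 184
scene lever 0.96 [202.6, 193.4, 60.6, 42.2] 230.7 213.4 525
scene lever 0.22 [248.6, 165.6, 21.9, 28.3] 258.9 181.0 371
side roller_lane 0.84 [213.2, 144.5, 132.8, 145.4] 273.4 230.0 8230
side carton 0.95 [284.2, 187.8, 33.6, 32.0] 299.2 200.6 698
side lever_pad 0.91 [235.8, 141.2, 31.4, 60.6] 249.2 170.7 379
side lever_pad 0.73 [215.5, 140.9, 132.6, 148.9] 273.5 230.1 8054
side flap 0.62 [260.0, 187.0, 27.5, 36.2] 273.9 205.6 309
side flap 0.31 [242.3, 321.2, 36.0, 46.4] 260.4 343.5 1177
side lever 0.59 [234.8, 141.2, 27.5, 58.5] 248.1 168.6 427
0.75
```

View pics/scene_crop.png

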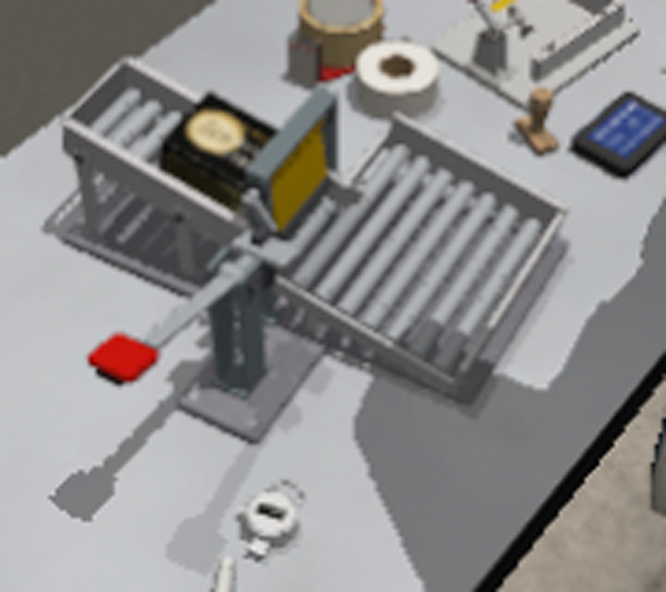

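View pics/side_crop.png

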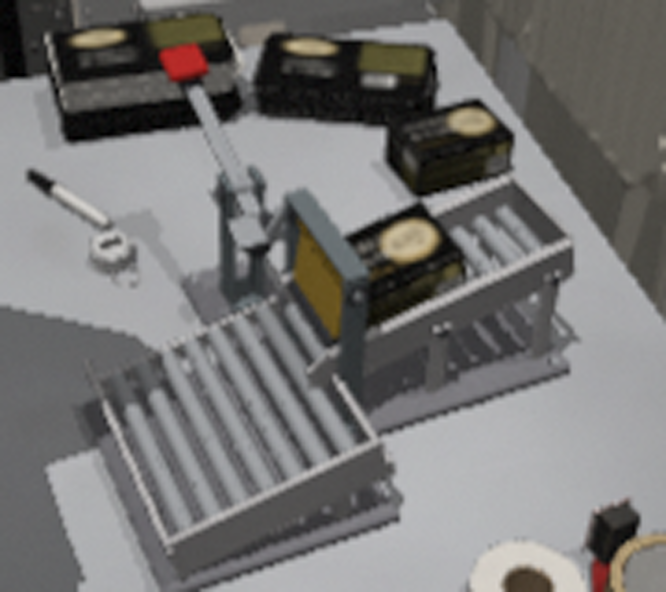

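```bash
cat > fit.py <<'E'
from rig import viewer
from h import *
ps={n:viewer.camera_params(n) for n in ("scene","side")}
off={"scene":(180,130),"side":(190,130)}
pts=[("scene",(565,212),(-197,-153,58)),("scene",(397,118),(-17,-153,102)),("scene",(468,376),(-197,58,58)),("scene",(123,355),(-22,279.4,204.7)),
("side",(172,543),(-197,-153,58)),("side",(380,437),(-17,-153,102)),("side",(95,362),(-197,58,58)),("side",(184,62),(-22,279.4,204.7)),
("side",(572,242),(220,-47,149)),("side",(512,182),(220,47,149)),("scene",(128,60),(220,-47,149)),("scene",(66,124),(220,47,149))]
def res(L,full=False):
    r=[]
    for n,q,P in pts:
        r.append(proj(ps[n],lane2w(L,P))[0]-(np.array(q)/3.7+off[n]))
    return np.array(r) if full else np.ravel(r)
s=least_squares(res,[600,0,0],loss='soft_l1')
print(s.x); 
for p,r in zip(pts,res(s.x,True)): print(p[0],p[2],r.round(1))
L=s.x
for nm,P in dict(pad=(-22,279.4,204.7),paddown=(-22,277,112),corner=(-138,-111,48),lip=(-138,0,48),hinge=(-22,135,147),lipL=(-138,70,80)).items(): print(nm,lane2w(L,P).round(1))
print("tri pad",tri([ps["scene"],ps["side"]],[np.array((123,355))/3.7+off["scene"],np.array((184,62))/3.7+off["side"]]))
E
python3 fit.py
```

```text
[ 6.02097680e+02 -7.82309599e+01  1.41016158e-01]
scene (-197, -153, 58) [-0.8 -0.2]
scene (-17, -153, 102) [-0.3 -1.4]
scene (-197, 58, 58) [-1.4 -3.4]
scene (-22, 279.4, 204.7) [ 1.1 -1.1]
side (-197, -153, 58) [-1.6 -0.4]
side (-17, -153, 102) [-0.6  0.1]
side (-197, 58, 58) [-1.9 -0.1]
side (-22, 279.4, 204.7) [-0.7 -1.1]
side (220, -47, 149) [-0.5 -1. ]
side (220, 47, 149) [ 0.5 -1.1]
scene (220, -47, 149) [-0.2 -0.4]
scene (220, 47, 149) [ 0.4 -2.4]
pad [[541.  195.3 204.7]]
paddown [[541.4 192.9 112. ]]
corner [[ 481.1 -207.5   48. ]]
lip [[465.5 -97.6  48. ]]
hinge [[561.3  52.3 147. ]]
lipL [[455.6 -28.3  80. ]]
tri pad [543.99661692 197.08085082 198.82250749]
```

```bash
cat > mv.py <<'E'
import sys
from rig import status
from h import *
def go(tx,ty,tz,yaw):
    s=status.sense(); M=R.from_euler('xyz',s['tcp_rot']); T=R.from_euler('xyz',[np.pi,0,yaw])
    d=M.inv().apply(np.array([tx,ty,tz])-s['eef_pos'])/1000
    print("t",s['clock'],"pos",s['eef_pos'].round(1),"rot",s['tcp_rot'].round(3),"F",s['contact_force'].round(1),"op",round(s['opening'],2))
    print("shift m",d.round(4),"norm",np.linalg.norm(d).round(3),"turn",(M.inv()*T).as_rotvec().round(4))
if __name__=="__main__": go(*map(float,sys.argv[1:5]))
E
python3 mv.py 541.5 200 265 0.141
```

```text
t 0.75 pos [ 176.8 -599.5  253.3] rot [-3.142  0.    -1.284] F [-0.4 -0.2 -0.2] op 1.0
shift m [-0.6637 -0.5759 -0.0117] norm 0.879 turn [-0.     0.    -1.425]
```

{"op": "send_rows", "data": {"plan": [[[-0.03,-0.026,-0.008],[0,0,-0.07],-1],[[-0.06,-0.052,-0.016],[0,0,-0.14],-1],[[-0.09,-0.078,-0.024],[0,0,-0.21],-1],[[-0.12,-0.104,-0.032],[0,0,-0.28],-1],[[-0.15,-0.13,-0.04],[0,0,-0.35],-1]], "squeeze": 40}}

```text
clock: 1.17
eef_pos: [259.3, -417.1, 293.6]
tcp_rot: [-3.142, -0.0, -0.931]
contact_force: [0.2, 0.5, -0.2]
opening: 0.299
```

```bash
python3 mv.py 541.5 200 280 0.141
```

```text
t 1.1667 pos [ 259.3 -417.1  293.6] rot [-3.142 -0.    -0.931] F [ 0.2  0.5 -0.2] op 0.3
shift m [-0.3267 -0.5948  0.0136] norm 0.679 turn [ 0.0000e+00 -2.0000e-04 -1.0721e+00]
```

Tracks well. Unit direction (-0.48,-0.877).

{"op": "send_rows", "data": {"plan": [[[-0.0193,-0.035,0],[0,0,-0.07],-1],[[-0.0386,-0.07,0],[0,0,-0.14],-1],[[-0.058,-0.105,0],[0,0,-0.21],-1],[[-0.077,-0.14,0],[0,0,-0.28],-1],[[-0.0965,-0.175,0],[0,0,-0.35],-1]]}}

```text
clock: 1.58
eef_pos: [342.5, -233.6, 293.9]
tcp_rot: [-3.142, -0.001, -0.578]
contact_force: [2.1, 0.0, 0.7]
opening: -0.0
```

```bash
python3 mv.py 541.5 200 280 0.141
```

```text
t 1.5833 pos [ 342.5 -233.6  293.9] rot [-3.142e+00 -1.000e-03 -5.780e-01] F [2.1 0.  0.7] op -0.0
shift m [-0.0703 -0.4719  0.0139] norm 0.477 turn [ 4.000e-04 -1.200e-03 -7.192e-01]
```

{"op": "send_rows", "data": {"plan": [[[-0.006,-0.04,0.001],[0,0,-0.06],-1],[[-0.012,-0.08,0.002],[0,0,-0.12],-1],[[-0.018,-0.12,0.003],[0,0,-0.18],-1],[[-0.024,-0.16,0.004],[0,0,-0.24],-1],[[-0.03,-0.2,0.005],[0,0,-0.3],-1]]}}

```text
clock: 2.0
eef_pos: [427.1, -47.6, 289.3]
tcp_rot: [3.141, -0.002, -0.275]
contact_force: [0.2, 0.2, -0.4]
opening: -0.003
```

```bash
python3 mv.py 541.5 200 270 0.141
```

```text
t 2.0 pos [427.1 -47.6 289.3] rot [ 3.141e+00 -2.000e-03 -2.750e-01] F [ 0.2  0.2 -0.4] op -0.0
shift m [ 0.0428 -0.2694  0.0193] norm 0.273 turn [ 0.0007 -0.0022 -0.4161]
```

{"op": "send_rows", "data": {"plan": [[[0.006,-0.04,0.002],[0,0,-0.06],-1],[[0.012,-0.08,0.004],[0,0,-0.12],-1],[[0.018,-0.12,0.006],[0,0,-0.18],-1],[[0.024,-0.155,0.008],[0,0,-0.24],-1],[[0.029,-0.185,0.01],[0,0,-0.3],-1]]}}

```text
clock: 2.42
eef_pos: [506.0, 125.2, 279.4]
tcp_rot: [3.141, -0.003, 0.029]
contact_force: [1.1, -1.2, -0.7]
opening: -0.0
```

```bash
python3 mv.py 541.5 200 260 0.141
```

```text
t 2.4167 pos [506.  125.2 279.4] rot [ 3.141e+00 -3.000e-03  2.900e-02] F [ 1.1 -1.2 -0.7] op -0.0
shift m [ 0.0376 -0.0738  0.0195] norm 0.085 turn [ 0.0007 -0.0029 -0.1119]
```

{"op": "send_rows", "data": {"plan": [[[0.01,-0.02,0.004],[0,0,-0.03],-1],[[0.02,-0.04,0.008],[0,0,-0.06],-1],[[0.03,-0.06,0.012],[0,0,-0.09],-1],[[0.0376,-0.0738,0.016],[0.0007,-0.003,-0.112],-1],[[0.0376,-0.0738,0.0195],[0.0007,-0.003,-0.112],-1]]}}

```text
clock: 2.83
eef_pos: [542.7, 202.3, 259.6]
tcp_rot: [-3.141, -0.001, 0.144]
contact_force: [-0.2, 1.2, -0.7]
opening: 0.001
```

```bash
python3 mv.py 541.5 200 230 0.141; python3 - <<'E'
from rig import viewer
from h import *
ims=[]
for n,c in (("scene",(180,130)),("side",(190,100))):
    im=viewer.grab_frame(n)[c[1]:c[1]+150,c[0]:c[0]+150,::-1]; ims.append(cv2.resize(im,(400,400),interpolation=cv2.INTER_CUBIC))
cv2.imwrite("pics/a1.png",np.hstack(ims))
E
```

```text
t 2.8333 pos [542.7 202.3 259.6] rot [-3.141e+00 -1.000e-03  1.440e-01] F [-0.2  1.2 -0.7] op 0.0
shift m [-0.0016  0.0022  0.0296] norm 0.03 turn [-0.0008 -0.0007  0.0029]
```

View pics/a1.png

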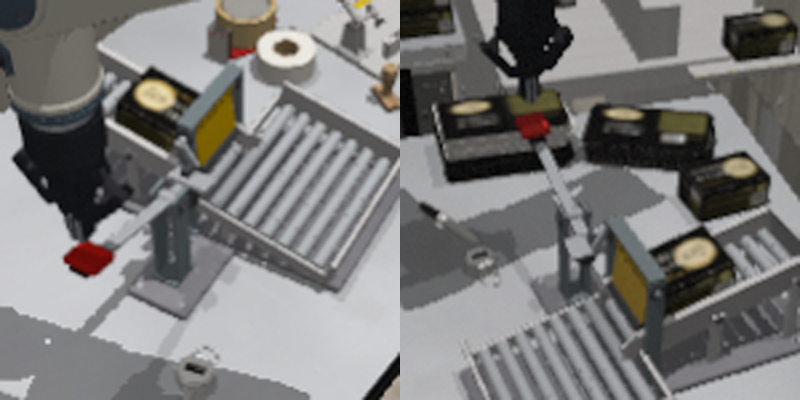

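Both views show the shut fingertips just above the red pad's middle (scene crop about (85,240), side crop about (530,105)). I'll press down now.

{"op": "send_rows", "data": {"plan": [[[-0.001,0.002,0.008],[0,0,0],-1],[[-0.001,0.002,0.016],[0,0,0],-1],[[-0.001,0.002,0.024],[0,0,0],-1],[[-0.001,0.002,0.032],[0,0,0],-1],[[-0.001,0.002,0.038],[0,0,0],-1]]}}

```text
clock: 3.35
eef_pos: [540.1, 197.6, 220.6]
tcp_rot: [-3.141, 0.002, 0.14]
contact_force: [-4.4, 4.6, 16.4]
opening: 0.001
```

{"op": "send_rows", "data": {"plan": [[[0,0,0.01],[0,0,0],-1],[[0,0,0.02],[0,0,0],-1],[[0,0,0.03],[0,0,0],-1],[[0,0,0.04],[0,0,0],-1],[[0,0,0.05],[0,0,0],-1]]}}

```text
clock: 3.77
eef_pos: [541.5, 199.0, 172.0]
tcp_rot: [-3.139, -0.003, 0.14]
contact_force: [0.8, 4.5, 6.2]
opening: -0.004
```

```bash
cat > look.py <<'E'
import sys
from rig import viewer,status
from h import *
ims=[]
for n,c in (("scene",(180,130)),("side",(190,110))):
    im=viewer.grab_frame(n)[c[1]:c[1]+170,c[0]:c[0]+170,::-1]; ims.append(cv2.resize(im,(400,400),interpolation=cv2.INTER_CUBIC))
cv2.imwrite(sys.argv[1],np.hstack(ims)); s=status.sense(); print(s['clock'],s['eef_pos'].round(1),s['contact_force'].round(1))
E
python3 look.py pics/a2.png
```

```text
3.8667 [540.  197.9 169.9] [1.6 2.6 3.7]
```

View pics/a2.png

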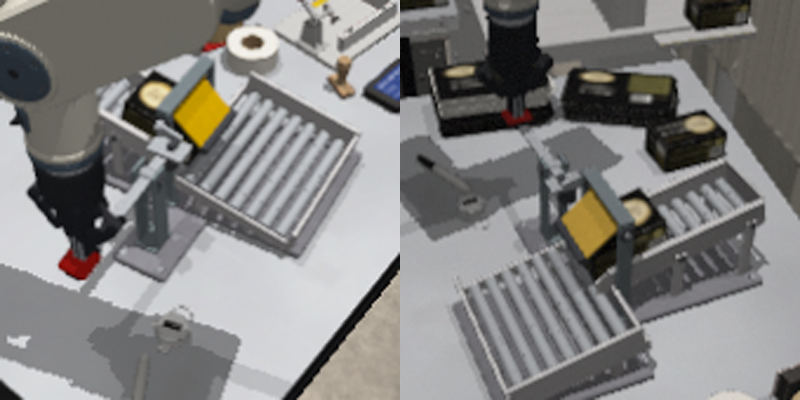

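The flap is rising and the fingertips are on the red pad (scene crop about (80,262)). I'll keep pressing towards the stop.

{"op": "send_rows", "data": {"plan": [[[0,0,0.007],[0,0,0],-1],[[0,0,0.014],[0,0,0],-1],[[0,0,0.02],[0,0,0],-1],[[0,0,0.026],[0,0,0],-1],[[0,0,0.03],[0,0,0],-1]]}}

```text
clock: 4.28
eef_pos: [540.4, 197.1, 140.1]
tcp_rot: [3.141, 0.001, 0.14]
contact_force: [0.5, -2.2, 9.5]
opening: -0.002
```

{"op": "send_rows", "data": {"plan": [[[0,0,0.001],[0,0,0],-1],[[0,0,0.002],[0,0,0],-1],[[0,0,0.003],[0,0,0],-1],[[0,0,0.004],[0,0,0],-1],[[0,0,0.005],[0,0,0],-1]]}}

```text
clock: 4.7
eef_pos: [541.0, 196.8, 137.7]
tcp_rot: [3.141, -0.0, 0.14]
contact_force: [-9.9, -3.7, 36.9]
opening: -0.002
```

```bash
python3 look.py pics/a3.png
```

```text
4.8 [540.9 196.8 137.9] [-8.1 -3.3 28.9]
```

View pics/a3.png

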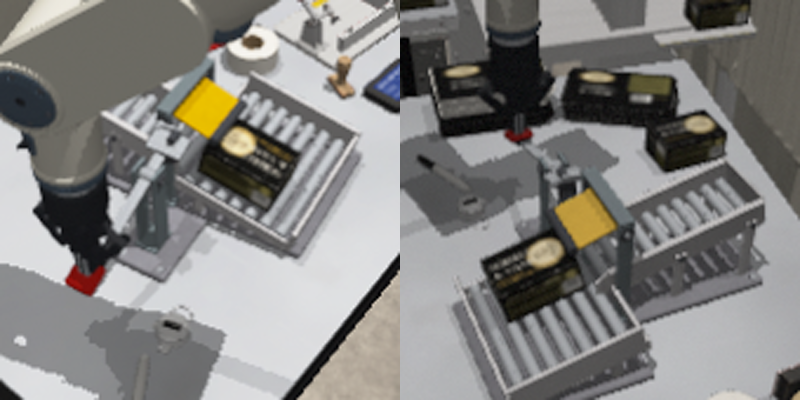

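The lever is on its stop, with the flap up, and the carton is rolling out (scene crop about (250,165)). I'll ease off about 1 mm and hold.

{"op": "send_rows", "data": {"plan": [[[0,0,-0.001],[0,0,0],-1],[[0,0,-0.001],[0,0,0],-1],[[0,0,-0.001],[0,0,0],-1],[[0,0,-0.001],[0,0,0],-1],[[0,0,-0.001],[0,0,0],-1]]}}

```text
clock: 5.22
eef_pos: [540.8, 196.7, 139.6]
tcp_rot: [3.141, 0.0, 0.14]
contact_force: [-2.3, 1.9, 6.6]
opening: -0.0
```

{"op": "send_rows", "data": {"plan": [[[0,0,0],[0,0,0],-1],[[0,0,0],[0,0,0],-1],[[0,0,0],[0,0,0],-1],[[0,0,0],[0,0,0],-1],[[0,0,0],[0,0,0],-1]]}}

```text
clock: 5.63
eef_pos: [540.8, 196.8, 140.1]
tcp_rot: [-3.142, 0.0, 0.139]
contact_force: [-2.4, 2.0, 7.3]
opening: 0.0
```

```bash
python3 look.py pics/a4.png
```

```text
5.7333 [540.8 196.8 140.1] [-2.2  2.   7.2]
```

View pics/a4.png

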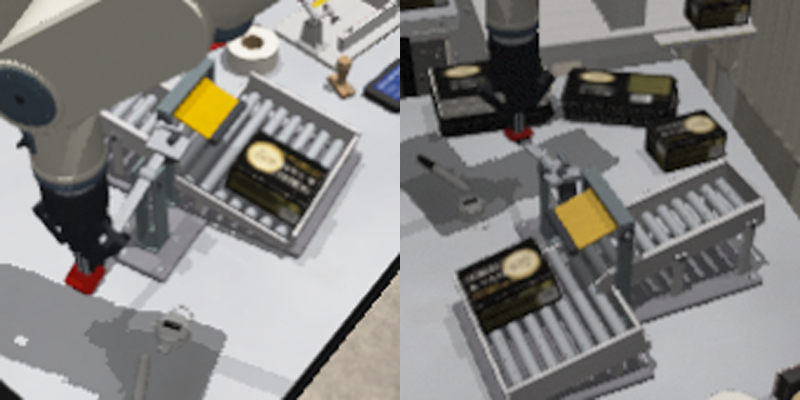

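```bash
cat > cart.py <<'E'
import sys
from rig import viewer,status
from h import *
L=[602.1,-78.2,.141]
def corners(x,y,yaw):
    # yaw about bed normal; tilt 12deg: bed rises with +x
    B=R.from_euler('y',-12,degrees=True)*R.from_euler('z',yaw)
    o=np.array([x,y,78+x*np.tan(np.radians(12))-0.0])
    v=np.array([[sx*58.5,sy*39,z] for z in(0,58) for sx,sy in((-1,-1),(1,-1),(1,1),(-1,1))])
    return lane2w(L,B.apply(v)+o)
def draw(im,p,C,col):
    q=proj(p,C)*1.0
    q=[tuple(np.round(4*(a)).astype(int)) for a in q]
    for i in range(4):
        for a,b in((i,(i+1)%4),(i+4,(i+1)%4+4),(i,i+4)): cv2.line(im,q[a],q[b],col,1,cv2.LINE_AA)
if __name__=="__main__":
    x,y,w=map(float,sys.argv[2:5]); ims=[]
    for n,c in (("scene",(225,150)),("side",(205,195))):
        p=viewer.camera_params(n)
        im=cv2.resize(viewer.grab_frame(n)[:,:,::-1],None,fx=4,fy=4,interpolation=cv2.INTER_CUBIC)
        draw(im,p,corners(x,y,w),(0,255,0))
        ims.append(im[c[1]*4:c[1]*4+400,c[0]*4:c[0]*4+400])
    cv2.imwrite(sys.argv[1],np.hstack(ims)); print(status.sense()['clock'])
E
python3 cart.py pics/c1.png -138 0 0
```

```text
5.8333
```

View pics/c1.png

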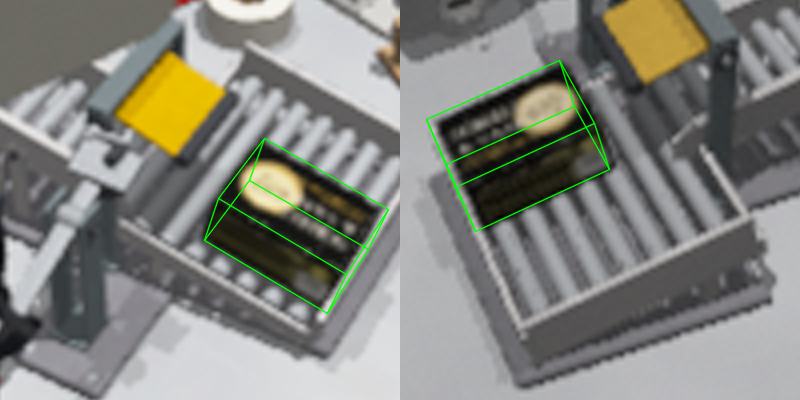

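The predicted carton box at lane (-138, 0) matches both views, so the carton is at the lip and square. Next I let the lever up.

{"op": "send_rows", "data": {"plan": [[[0,0,-0.01],[0,0,0],-1],[[0,0,-0.02],[0,0,0],-1],[[0,0,-0.03],[0,0,0],-1],[[0,0,-0.04],[0,0,0],-1],[[0,0,-0.05],[0,0,0],-1]]}}

```text
clock: 6.25
eef_pos: [540.9, 196.2, 191.5]
tcp_rot: [3.141, -0.0, 0.139]
contact_force: [-0.1, -2.0, 1.5]
opening: 0.003
```

{"op": "send_rows", "data": {"plan": [[[0,0,-0.015],[0,0,0],-1],[[0,0,-0.035],[0,0,0],-1],[[0,0,-0.06],[0,0,0],-1],[[0,0,-0.09],[0,0,0],-1],[[0,0,-0.1],[0,0,0],-1]]}}

```text
clock: 6.67
eef_pos: [542.3, 196.5, 296.2]
tcp_rot: [3.141, -0.006, 0.139]
contact_force: [1.0, 0.2, 0.2]
opening: -0.002
```

```bash
python3 look.py pics/a5.png; python3 - <<'E'
from h import *
L=[602.1,-78.2,.141]
for P in [(-140,95,0),(-140,75,0),(-140,39,0),(-140,-61,0),(-140,-72,0),(-140,-40,0)]: print(P,lane2w(L,P).round(1))
E
python3 mv.py 452 -5 280 0.141
```

```text
6.7667 [542.  196.4 294.1] [ 0.3  0.2 -0.9]
(-140, 95, 0) [[450.1  -3.8   0. ]]
(-140, 75, 0) [[452.9 -23.6   0. ]]
(-140, 39, 0) [[458.  -59.3   0. ]]
(-140, -61, 0) [[ 472.1 -158.3    0. ]]
(-140, -72, 0) [[ 473.6 -169.2    0. ]]
(-140, -40, 0) [[ 469.1 -137.5    0. ]]
t 6.7667 pos [542.  196.4 294.1] rot [ 3.141 -0.005  0.139] F [ 0.3  0.2 -0.9] op -0.0
shift m [-0.1172  0.187   0.0136] norm 0.221 turn [ 0.0003 -0.005  -0.0017]
```

View pics/a5.png

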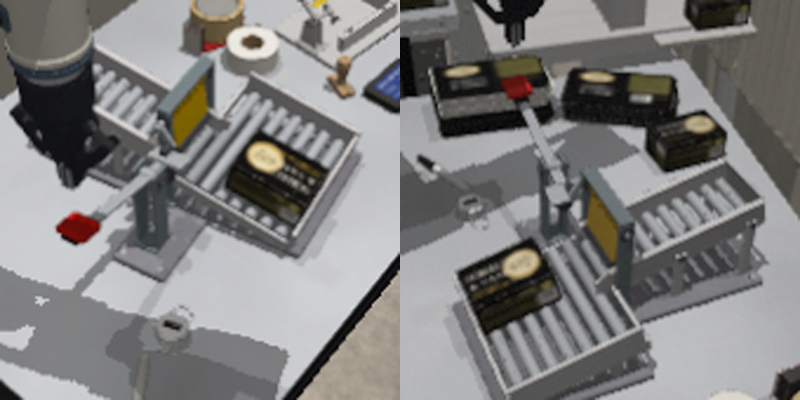

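The flap is shut, the lever is up and the carton has stayed at the lip. Next I move to the left of the carton, tilting the tool to match the bed and half opening the jaws so they push as two contacts.

```bash
cat > mvt.py <<'E'
import sys
from rig import status
from h import *
L=[602.1,-78.2,.141]
x,y,h=map(float,sys.argv[1:4])  # bed point x,y and TCP height h above bed along normal
a=np.radians(12)
P=np.array([x-h*np.sin(a),y,78+x*np.tan(a)+h*np.cos(a)]); W=lane2w(L,P)[0]
s=status.sense(); M=R.from_euler('xyz',s['tcp_rot']); T=R.from_euler('xyz',[np.pi,0,L[2]])*R.from_rotvec([0,a,0])
d=M.inv().apply(W-s['eef_pos'])/1000
print("W",W.round(1),"t",s['clock'],"pos",s['eef_pos'].round(1),"F",s['contact_force'].round(1),"op",round(s['opening'],2))
print("shift m",d.round(4),"turn",(M.inv()*T).as_rotvec().round(4))
E
python3 mvt.py -140 95 180
```

```text
W [413.1  -9.1 224.3] t 6.7667 pos [542.  196.4 294.1] F [ 0.3  0.2 -0.9] op -0.0
shift m [-0.1566  0.1856  0.0691] turn [ 0.0004  0.2044 -0.0017]
```

{"op": "send_rows", "data": {"plan": [[[-0.026,0.03,0],[0,0.03,0],0],[[-0.05,0.06,0],[0,0.07,0],0],[[-0.075,0.09,0.005],[0,0.11,0],0],[[-0.1,0.12,0.015],[0,0.15,0],0],[[-0.125,0.15,0.03],[0,0.18,0],0]]}}

```text
clock: 7.18
eef_pos: [437.6, 29.5, 262.5]
tcp_rot: [3.14, -0.187, 0.14]
contact_force: [0.3, -0.4, 0.1]
opening: 0.499
```

```bash
python3 mvt.py -140 95 120;
```

```text
W [425.4  -7.3 165.6] t 7.1833 pos [437.6  29.5 262.5] F [ 0.3 -0.4  0.1] op 0.5
shift m [-0.0349  0.0347  0.0921] turn [ 0.0014  0.0226 -0.0007]
```

{"op": "send_rows", "data": {"plan": [[[-0.009,0.009,0.022],[0,0.006,0],0],[[-0.018,0.018,0.044],[0,0.012,0],0],[[-0.027,0.027,0.066],[0,0.018,0],0],[[-0.034,0.034,0.085],[0.001,0.0226,0],0],[[-0.035,0.035,0.092],[0.001,0.0226,0],0]]}}

```text
clock: 7.6
eef_pos: [421.7, -8.5, 162.0]
tcp_rot: [-3.141, -0.203, 0.139]
contact_force: [-0.3, 0.9, -0.4]
opening: 0.499
```

```bash
python3 mvt.py -140 92 30; python3 look.py pics/a6.png
```

```text
W [444.4  -7.7  77.6] t 7.6 pos [421.7  -8.5 162. ] F [-0.3  0.9 -0.4] op 0.5
shift m [0.0051 0.0023 0.0872] turn [-0.0002  0.0063 -0.0019]
7.7 [423.8  -7.8 163.8] [1.2 0.3 0.6]
```

View pics/a6.png

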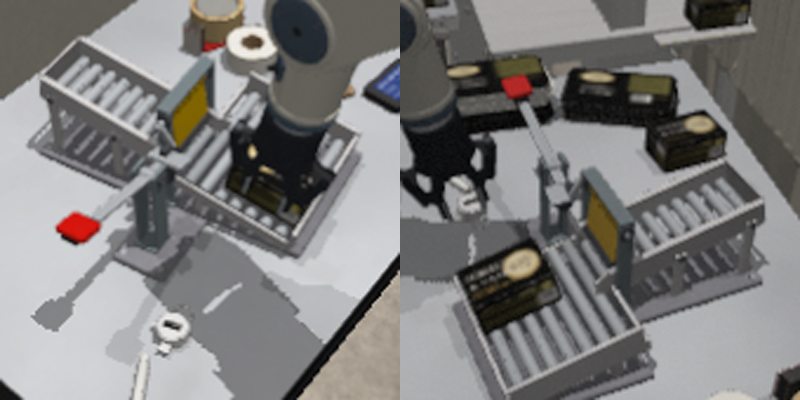

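{"op": "send_rows", "data": {"plan": [[[0.001,0,0.02],[0,0,0],0],[[0.002,0.001,0.04],[0,0.003,0],0],[[0.003,0.002,0.06],[0,0.006,0],0],[[0.004,0.002,0.076],[0,0.006,-0.002],0],[[0.004,0.002,0.086],[0,0.006,-0.002],0]]}}

```text
clock: 8.12
eef_pos: [446.3, -6.2, 79.9]
tcp_rot: [-3.141, -0.211, 0.142]
contact_force: [-0.1, 0.6, 0.2]
opening: 0.505
```

```bash
python3 mvt.py -140 60 30; python3 look.py pics/a7.png
```

```text
W [448.9 -39.3  77.6] t 8.1167 pos [446.3  -6.2  79.9] F [-0.1  0.6  0.2] op 0.51
shift m [-0.0026  0.0331  0.0018] turn [-0.0003 -0.0018  0.0007]
8.2167 [445.6  -6.2  79.8] [0.8 0.2 0.3]
```

View pics/a7.png

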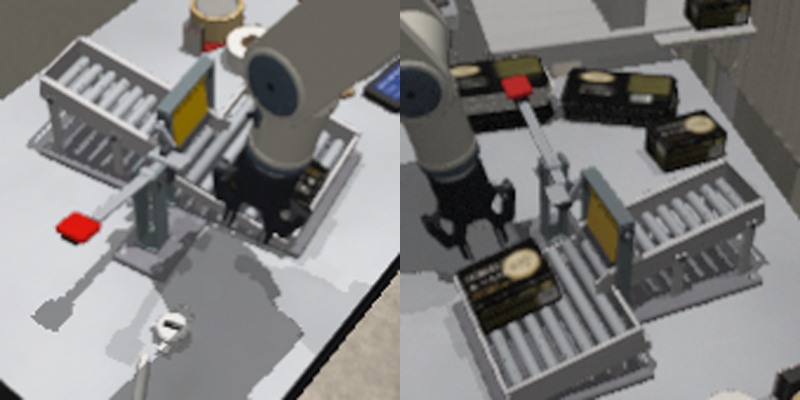

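The fingers are down on the carton's left, clear of the lever stand and the lip. I'll move slowly into contact, expected at lane y of about 50.

{"op": "send_rows", "data": {"plan": [[[0,0.007,0.001],[0,0,0],0],[[0,0.014,0.001],[0,0,0],0],[[-0.001,0.021,0.002],[0,0,0],0],[[-0.001,0.028,0.002],[0,0,0],0],[[-0.001,0.033,0.002],[0,0,0],0]]}}

```text
clock: 8.63
eef_pos: [450.7, -39.1, 78.9]
tcp_rot: [-3.141, -0.211, 0.142]
contact_force: [0.8, 0.1, -0.2]
opening: 0.501
```

{"op": "send_rows", "data": {"plan": [[[0,0.004,0],[0,0,0],0],[[0,0.008,0],[0,0,0],0],[[0,0.012,0],[0,0,0],0],[[0,0.016,0],[0,0,0],0],[[0,0.02,0],[0,0,0],0]]}}

```text
clock: 9.05
eef_pos: [453.7, -59.1, 79.0]
tcp_rot: [-3.141, -0.211, 0.142]
contact_force: [0.1, 2.0, 0.6]
opening: 0.503
```

```bash
python3 mvt.py -140 -61 30; python3 look.py pics/a8.png
```

```text
W [ 465.9 -159.1   77.6] t 9.05 pos [453.7 -59.1  79. ] F [0.1 2.  0.6] op 0.5
shift m [-0.0023  0.1008  0.001 ] turn [-0.0006 -0.0019  0.0013]
9.15 [453.7 -59.4  78.9] [ 0.6  0.5 -0.1]
```

View pics/a8.png

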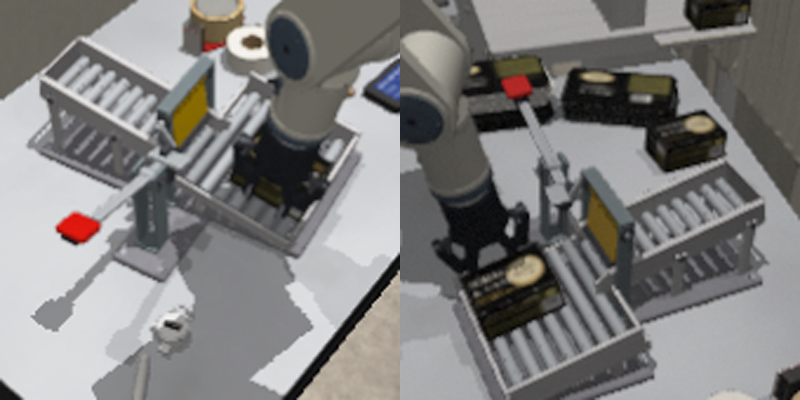

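The fingers touch the carton's left face (2 N) and it has just started moving. About 100 mm is left, so I'll push on gently.

{"op": "send_rows", "data": {"plan": [[[0,0.006,0],[0,0,0],0],[[0,0.012,0],[0,0,0],0],[[-0.001,0.018,0],[0,0,0],0],[[-0.001,0.024,0],[0,-0.001,0],0],[[-0.001,0.03,0],[0,-0.001,0],0]]}}

```text
clock: 9.57
eef_pos: [457.0, -89.9, 78.7]
tcp_rot: [-3.141, -0.21, 0.142]
contact_force: [-0.4, 1.2, 0.2]
opening: 0.496
```

{"op": "send_rows", "data": {"plan": [[[0,0.006,0],[0,0,0],0],[[0,0.012,0],[0,0,0],0],[[0,0.018,0],[0,0,0],0],[[0,0.024,0],[0,0,0],0],[[0,0.03,0],[0,0,0],0]]}}

```text
clock: 9.98
eef_pos: [461.3, -120.3, 78.7]
tcp_rot: [-3.141, -0.21, 0.141]
contact_force: [0.2, 2.1, -0.1]
opening: 0.503
```

```bash
python3 mvt.py -140 -61 30; python3 cart.py pics/c2.png -138 -71 0
```

```text
W [ 465.9 -159.1   77.6] t 9.9833 pos [ 461.3 -120.3   78.7] F [ 0.2  2.1 -0.1] op 0.5
shift m [-0.0012  0.0391  0.0008] turn [-0.0003 -0.0007  0.0005]
10.0833
```

View pics/c2.png

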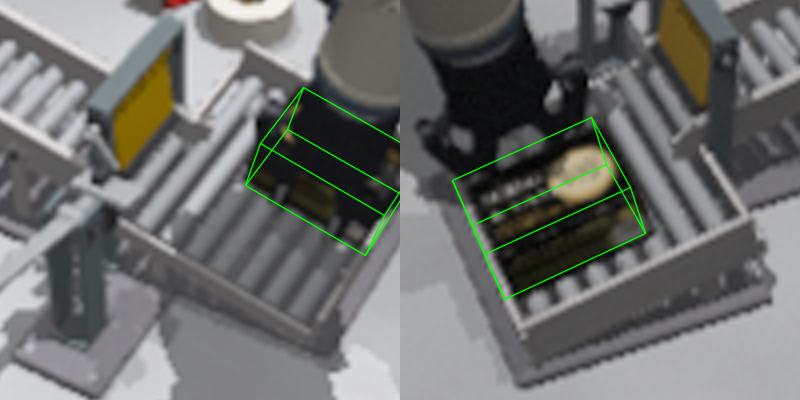

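The box at lane y = -71 fits the carton, which is square and on the lip. About 39 mm is left, and I'll slow down towards the end.

{"op": "send_rows", "data": {"plan": [[[0,0.006,0],[0,0,0],0],[[0,0.012,0],[0,0,0],0],[[-0.001,0.018,0],[0,0,0],0],[[-0.001,0.024,0],[0,0,0],0],[[-0.001,0.03,0],[0,0,0],0]]}}

```text
clock: 10.5
eef_pos: [464.9, -151.1, 78.5]
tcp_rot: [3.141, -0.211, 0.141]
contact_force: [0.1, 1.0, -0.3]
opening: 0.504
```

{"op": "send_rows", "data": {"plan": [[[0,0.002,0],[0,0,0],0],[[0,0.004,0],[0,0,0],0],[[0,0.005,0],[0,0,0],0],[[0,0.006,0],[0,0,0],0],[[0,0.007,0],[0,0,0],0]]}}

```text
clock: 10.92
eef_pos: [464.8, -156.7, 78.2]
tcp_rot: [-3.139, -0.209, 0.141]
contact_force: [-0.6, 16.6, 5.4]
opening: 0.501
```

```bash
python3 mvt.py -140 -61 30; python3 cart.py pics/c3.png -138 -111 0
```

```text
W [ 465.9 -159.1   77.6] t 10.9167 pos [ 464.8 -156.7   78.2] F [-0.6 16.6  5.4] op 0.5
shift m [0.0006 0.0025 0.0008] turn [-0.0022  0.0008  0.0001]
11.0167
```

View pics/c3.png

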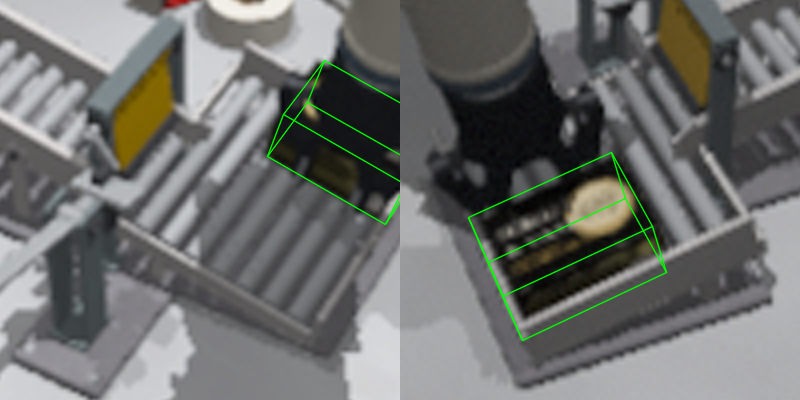

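At 16.6 N the carton has met the side stop, and the predicted corner pose overlays it. I'll back straight off.

{"op": "send_rows", "data": {"plan": [[[0,-0.001,0],[0,0,0],0],[[0,-0.003,0],[0,0,0],0],[[0,-0.008,0],[0,0,0],0],[[0,-0.02,0],[0,0,0],0],[[0,-0.04,0],[0,0,0],0]]}}

```text
clock: 11.43
eef_pos: [459.9, -117.6, 78.6]
tcp_rot: [-3.141, -0.21, 0.14]
contact_force: [-0.2, 0.9, 0.0]
opening: 0.499
```

{"op": "send_rows", "data": {"plan": [[[0,-0.03,-0.01],[0,0,0],0],[[0,-0.05,-0.03],[0,0,0],0],[[0,-0.06,-0.06],[0,0,0],0],[[0,-0.07,-0.1],[0,0,0],0],[[0,-0.08,-0.14],[0,0,0],0]]}}

```text
clock: 11.85
eef_pos: [418.5, -41.7, 216.4]
tcp_rot: [-3.14, -0.208, 0.14]
contact_force: [1.6, 0.6, 0.4]
opening: 0.501
```

{"op": "send_rows", "data": {"plan": [[[0,-0.01,-0.03],[0,0,0],0],[[0,-0.03,-0.06],[0,0,0],0],[[0,-0.05,-0.08],[0,0,0],0],[[0,-0.07,-0.1],[0,0,0],0],[[0,-0.08,-0.1],[0,0,0],0]]}}

```text
clock: 12.27
eef_pos: [387.6, 36.0, 318.3]
tcp_rot: [-3.141, -0.215, 0.14]
contact_force: [1.4, -0.0, 0.5]
opening: 0.498
```

```bash
python3 mvt.py -140 -61 30; python3 look.py pics/a9.png; sed -i 's/(225,150)/(250,130)/' cart.py; python3 cart.py pics/c4.png -138 -111 0
```

```text
W [ 465.9 -159.1   77.6] t 12.2667 pos [387.6  36.  318.3] F [ 1.4 -0.   0.5] op 0.5
shift m [-0.0023  0.2044  0.2457] turn [-0.0009 -0.0056 -0.0007]
12.3667 [386.8  35.8 315.3] [ 0.3 -0.2 -0.6]
12.4667
```

View pics/c4.png

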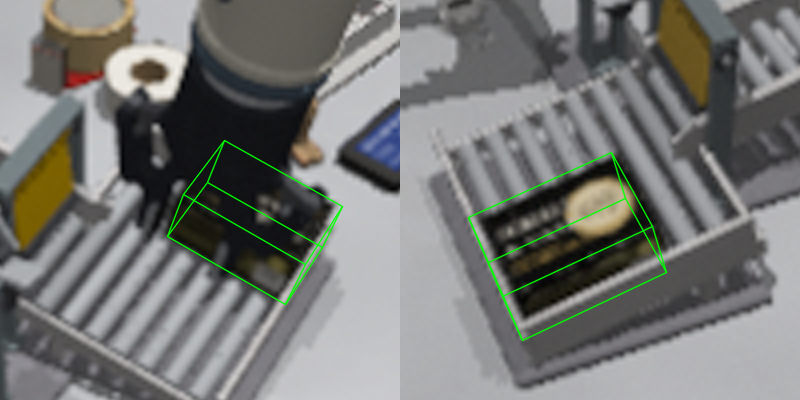

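View pics/a9.png

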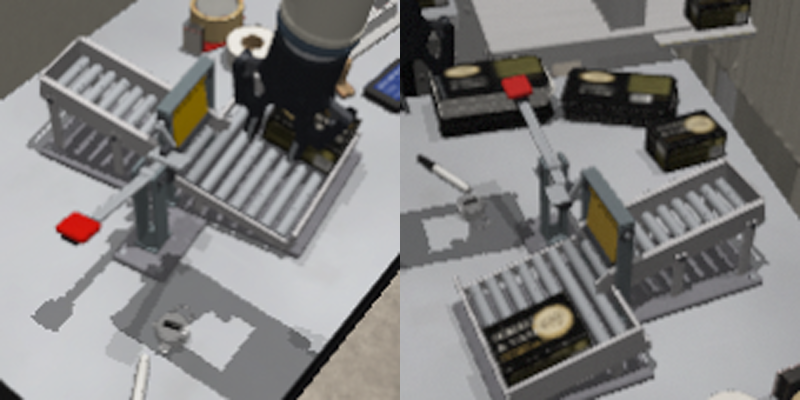

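{"op": "send_rows", "data": {"plan": [[[-0.005,0.03,-0.02],[0,-0.04,0.05],0],[[-0.02,0.06,-0.03],[0,-0.08,0.1],0],[[-0.035,0.1,-0.03],[0,-0.12,0.15],0],[[-0.05,0.14,-0.03],[0,-0.16,0.2],0],[[-0.06,0.18,-0.03],[0,-0.2,0.25],0]]}}

```text
clock: 12.88
eef_pos: [346.2, -153.3, 330.2]
tcp_rot: [-3.113, -0.001, -0.109]
contact_force: [0.9, -0.2, -0.2]
opening: 0.497
```

```bash
python3 mv.py 250 -420 320 -1.0
```

```text
t 12.8833 pos [ 346.2 -153.3  330.2] rot [-3.113e+00 -1.000e-03 -1.090e-01] F [ 0.9 -0.2 -0.2] op 0.5
shift m [-0.0665  0.2758  0.0024] norm 0.284 turn [-0.0267  0.0116  0.8906]
```

{"op": "send_rows", "data": {"plan": [[[-0.01,0.037,0],[0,0,0.1],0],[[-0.02,0.074,0],[0,0,0.2],0],[[-0.03,0.11,0],[0,0,0.3],0],[[-0.04,0.148,0],[0,0,0.4],0],[[-0.05,0.18,0],[0,0,0.5],0]]}}

```text
clock: 13.3
eef_pos: [274.8, -329.4, 324.0]
tcp_rot: [-3.116, 0.014, -0.616]
contact_force: [1.3, 0.2, -0.5]
opening: 0.494
```

```bash
python3 - <<'E'
import cart
from cart import *
ims=[]
for n,c in (("scene",(270,140)),("side",(215,215))):
    p=viewer.camera_params(n); im0=viewer.grab_frame(n)
    np.save(f"last_{n}.npy",im0)
    im=im0[c[1]:c[1]+80,c[0]:c[0]+80,::-1]; ims.append(cv2.resize(im,(400,400),interpolation=cv2.INTER_CUBIC))
cv2.imwrite("pics/d1.png",np.hstack(ims)); print(status.sense()['clock'],status.sense()['eef_pos'])
E
python3 cart.py pics/c5.png -138 -111 0
```

```text
13.4 [ 274.30184894 -330.77143325  323.77954787]
13.5
```

View pics/d1.png

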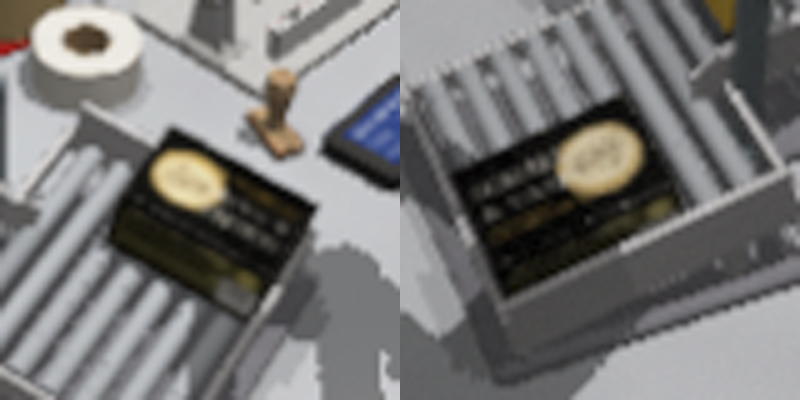

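View pics/c5.png

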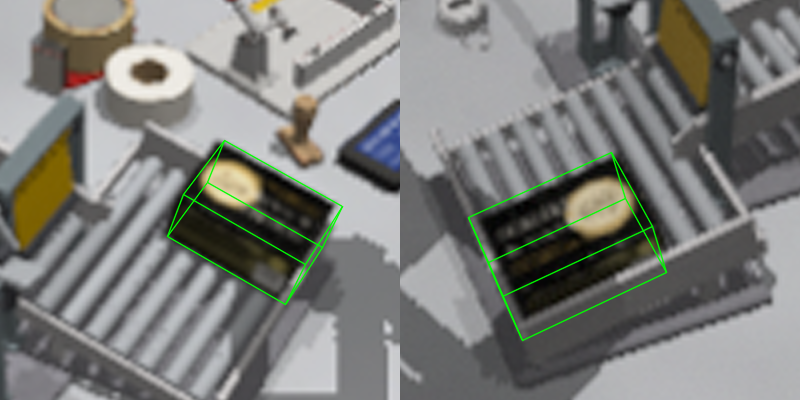

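```bash
python3 - <<'E'
from cart import *
ps=[viewer.camera_params(n) for n in("scene","side")]
def blob(im,box):
    x0,y0,x1,y1=box; c=im[y0:y1,x0:x1].astype(int)
    m=((c[...,0]>140)&(c[...,0]-c[...,2]>35)).astype(np.uint8)
    n,l,st,ce=cv2.connectedComponentsWithStats(m); i=1+st[1:,4].argmax()
    return ce[i]+[x0,y0],st[i,4]
a=cv2.imread("pics/a4.png")[:,:,::-1]; k=170/400
b0,n0=blob(a[:,:400],(230,120,300,200)); b1,n1=blob(a[:,400:],(80,230,160,300))
q0=(b0+.5)*k-.5+[180,130]; q1=(b1+.5)*k-.5+[190,110]
A=tri(ps,[q0,q1])
s=np.load("last_scene.npy"); d=np.load("last_side.npy")
c0,n2=blob(s,(297,165,320,185)); c1,n3=blob(d,(243,235,268,257))
B=tri(ps,[c0,c1])
c,sn=np.cos(.141),np.sin(.141)
v=B-A; print(n0*k*k,n1*k*k,n2,n3,q0,q1,c0,c1); print("lane shift",c*v[0]+sn*v[1],-sn*v[0]+c*v[1],v[2])
# visible carton masks for fit
for n in("scene","side"):
    viewer.grab_frame(n)
    for r in viewer.cut_out("carton",n)[:2]: print(n,r["p"],r["extent"])
    print(status.sense()['clock'])
E
```

```text
151.544375 130.953125 126 163 [292.46008641 196.36607569] [241.01381034 221.70381034] [307.27777778 175.57142857] [254.47852761 246.17177914]
lane shift 1.324151820335775 -110.92172015982375 0.14528104718617385
scene 0.63 [292.4, 163.4, 38.2, 39.4]
scene 0.56 [332.3, 155.7, 31.5, 22.8]
13.6
side 0.69 [228.2, 236.4, 45.4, 37.8]
13.7
```

The label on the carton's top shifted -110.9 mm sideways and about 1 mm along the lane, which puts the carton on the corner pose. I'll check the whole scene before handing in.

```bash
python3 - <<'E'
import numpy as np,cv2
a=np.load("last_scene.npy");b=np.load("last_side.npy")
cv2.imwrite("pics/fin.png",cv2.resize(np.hstack([a,b])[:,:,::-1],(800,300),interpolation=cv2.INTER_AREA))
E
```

```text
(no output)
```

View pics/fin.png

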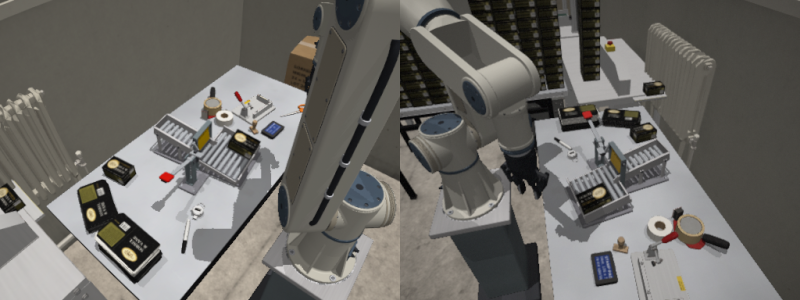

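The carton is in the corner (left half about (242,144), right half about (597,197)), the flap is shut and the lever is up. The other things on the table look unmoved and the arm is clear.

```bash
python3 -c "
from rig import job,status
print(status.sense()['contact_force'].round(1)); print(job.sign_off())"
```

```text
[-0.2 -0.3  1.1]
the job is handed in; nothing more can be done
None
```

The carton is in the labelling corner, and I handed the job in at about 13.7 s of the 53 s allowed.

I pressed the red pad down to its stop with the shut fingertips and held it until the carton had rolled out to the front lip. Then I let the lever up and the flap dropped shut. I pushed the carton along the lip with the half-open fingers until it met the side stop, and backed the arm off clear.

- **Carton position:** a box drawn at the corner pose (-138, -111) lined up with the carton to about a pixel in both cameras, and square. The label on its top moved 110.9 mm sideways, against 111 mm expected. It also read 1.3 mm along the lane, which is within the 2 mm camera calibration.
- **Flap, lever and bystanders:** in the last pictures the flap is shut, the lever is up, and the other things look unmoved by eye; I did not measure them.
- **Forces:** sliding the carton took 1 to 2 N, and the force rose to 17 N when it met the stop. The highest reading was 37 N with the fingertips on the pad at the lever's end stop; I eased off after that.
- **Disagreement:** the fingers stopped about 2.5 mm short of where I had calculated. I put this down to finger thickness and calibration, since the force rise and both pictures agree that the carton is against the stop.

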